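Put the rinsed scoop and beaker up to drain

ROBOT

A 6-joint arm with a two-finger parallel gripper is mounted at the origin on a cart in front of the work surface, level with it; the furniture and walls round the work are solid. World frame = base frame: x ahead of the robot, y to its left, z up, the work surface at z = 0. Lengths are in mm, angles in rad, forces in N, time in s.
With the tool pointing down it reaches from about 350 to 725 mm from the base axis. Payload 6 kg.
Tool frame: the origin (TCP) lies midway between the tips of the shut fingers; the grasp point (between the pads) lies 19 mm behind it (bot.tcp_to_grasp is the distance from the TCP to the grasp point, in mm); z points along the fingers, y is the line along which they close (so a half turn about z gives the same grasp; the last joint's range is limited). The gripper opens to 85 mm and grips with 20 to 120 N. Pads are 22 mm wide; open, the fingers measure 114 mm over their backs; the gripper's body (76 mm by 85 mm) begins 54 mm behind the grasp point. The pads swing forward as they close: fully open they stand 13 mm farther back than shut.
Start: joints at [1.526, 0.04, 0.085, 0, -1.615, -0.334], TCP at [221.856, 557.453, 231.261] pointing down, gripper open.
Joint ranges: [-2.56, 2.56], [-1.29, 2.01], [-1.08, 1.49], [-3.29, 1.98], [-2.81, -0.18], [-2.99, 2.99]. Speed limits (rad/s): [2.57, 2.57, 3.01, 3.14, 3.14, 3.14].

INTERFACE

Orientations are given as [roll, pitch, yaw] about the fixed x, y, z axes, in that order (R = Rz(yaw) Ry(pitch) Rx(roll)).
In Python, from cell import bot gives the robot as it stands. Calls block until the motion is done:
- bot.reach(position, orientation): joint-space move of the TCP to a pose.
- bot.servo_line(position, ori=None, rate=150, until_force=None): straight line of the TCP; ori=None keeps the orientation; rate is the mean speed in mm/s. With until_force (N) it stops when the force on the tool has changed by that much, and returns True; else False.
- bot.move_j(angles): joint-space move.
- bot.set_gripper(opening, f_grip=None): finger opening in mm; f_grip is the grip in N (None keeps the last); returns when the fingers have stopped.
- bot.hold(seconds).
- bot.ik(position, orientation): joint angles nearest the present ones, or None.
- bot.state(): the state.
- bot.snapshot(name): name is "side" or "top" or "wrist"; returns a dict with "pixels" (400x640x3 uint8, red, green, blue), "range_z" (400x640 float32, mm along the optical axis (not along the pixel's ray), 0 where there is no reading), "K" (3x3 intrinsics, pixels), "world_to_cam" (4x4, takes a point from world to camera coordinates). Camera axes: x right, y down, z forward; pixel columns grow to the right and rows downward; lengths in mm; the calibration is good to about 2 mm. A picture is of the moment at which its call begins.
A pose or a line that the arm cannot do raises bot.PlanningError and nothing moves.
- bot.job_done(): hands the job in; it is judged then, once.
The state is a dict: "clock": time; "joints": joint angles; "qvel": joint speeds; "effort": joint torques, N m; "eef_pos": TCP position; "ee_rot": TCP orientation; "wrist_force": force on the tool from outside, world axes, zero at the start; "moment": the same for the moment, N m; "gripper_width": finger opening in mm; "grip_force": force on a finger pad.
Only numpy, scipy, OpenCV 4.12 (cv2) and the standard library are available. Lean on these libraries where they do the work, as an engineer would, in place of code of your own. Each camera call takes 0.05 s, during which the arm holds its last target. There are 200 camera calls.

TASK

The blue scoop and the upturned steel beaker have just been rinsed: put both up to drain on the sloping white rack. Hang the scoop by the hole in its handle on the thin steel peg, with the bottom of its trough flat against the board, and set the beaker, still mouth down, over the free blue peg with its rim fully down on the board. Leave everything else on the worktop where it is.

Things in the scene. Friction and masses are not known exactly. Their poses are not given: they have to be found in the camera images.
- scoop: blue plastic scoop lying on its flat bottom. Origin on the underside plane; x along the handle to the eye, z up. Trough x -107 to -25 mm, 56 wide, 28 high, open at -x. Handle: flat bar, underside 23, top 28 mm up, 18 mm wide, x -25 to 39, rib beneath 3 mm wide down to 19.5; it ends in a tab 28 x 28 x 5 mm (x 39 to 67) with a 14 mm round hole. About 60 g, centre of mass near x = -35 mm
- scoop_eye (a point): centre of the hole in the scoop's handle, mid thickness: 53 mm along x, 25.5 mm above the scoop's origin
- scoop_grip (a point): good place to grip the scoop's handle from above, fingers closing across its 18 mm width (the scoop's y): 12 mm along x, 25.5 mm above the scoop's origin
- beaker: stainless steel beaker standing mouth down, 60 mm across the flared rim at the bottom, 54 mm across the body, 75 mm high, 3 mm wall, closed on top. Origin at the centre of the mouth (the rim plane), z towards its closed base
- beaker_base (a point): centre of the beaker's closed base, 75 mm from the mouth along its z
- drying_rack: white draining rack, fixed, 290 mm wide (y). Origin on the worktop below its middle; x away from its front, z up. Flat board rises at 40 degrees from 32 mm high at x = -85 to 183 mm at x = 95 mm; 8 mm rim at sides and top. Three pegs square to the board (leaning 40 degrees to the front), 95 mm apart in its top row, in any order; one is taken by a fixed upturned steel beaker
- scoop_peg: the free thin steel peg, 8 mm across, its last 9 mm tapering to 3.6 mm at the tip, 52 mm long, with a grey collar 19 mm across and 3 mm high at its foot. Origin at the foot of its axis on the board's surface; z along the peg out of the board, x up the board's slope, y to the left along the board
- beaker_peg: the free thick blue peg, 16 mm across, 58 mm long, its last 9 mm tapering, with a grey collar 24 mm across and 3 mm high at its foot. Frame as for the thin peg: origin at its foot on the board's surface, z along the peg, x up the slope
- kidney_dish: bystander, to be left alone: steel kidney dish, 109 x 215 x 38 mm; origin at the centre of its underside
- ointment_tube: bystander, to be left alone: white ointment tube with green cap, lying, 33 x 101 x 27 mm; origin at the centre of its underside
- white_bottle: bystander, to be left alone: small white bottle with white cap, 35 x 36 x 62 mm; origin at the centre of its underside
- slide_box: bystander, to be left alone: flat clear slide box with blue catch, 86 x 120 x 29 mm; origin at the centre of its underside
- jar_blue: bystander, to be left alone: jar with blue lid, 72 x 72 x 60 mm; origin at the centre of its underside
- carton_flat: bystander, to be left alone: flat white and blue carton, 54 x 89 x 22 mm; origin at the centre of its underside
There are look-alikes about, which are no part of the job. There is more than one size of the scoop; the job needs the larger.

How it is judged:
By the outcome, as a careful person would: the job done as asked, in the order asked, and still so for the second after the job is handed in, with the robot touching nothing.
It also fails if it takes over 64 s, if anything falls off the work surface, if the arm or the gripper's body presses on something with over 40 N, if the wrist force passes 120 N, or if a joint passes its speed limit or range.

## Working session

There is one attempt and no reset: what is moved stays moved. The work goes in short steps, each a Python script; the robot and the scene stay as the last script left them, time stands still between calls to the robot, and variables do not carry over. Pictures are saved under pics/ and viewed, at most 14 in all, crops included, and the job is handed in when it is done.

```bash
mkdir -p pics; ls; cat > h.py <<'E'
import numpy as np, cv2
from cell import bot
from scipy.spatial.transform import Rotation as R
def snap(n):
    s=bot.snapshot(n); np.savez(f'pics/{n}.npz',**{k:np.array(v) for k,v in s.items()}); return s
def load(n): return dict(np.load(f'pics/{n}.npz'))
def cloud(s):
    K=s['K'];z=s['range_z'];v,u=np.indices(z.shape)
    P=np.stack([(u-K[0,2])/K[0,0]*z,(v-K[1,2])/K[1,1]*z,z],-1)
    T=np.linalg.inv(s['world_to_cam']); W=P@T[:3,:3].T+T[:3,3]; W[z==0]=np.nan; return W
def save(n,s,box=None,size=None):
    im=s['pixels'][:,:,::-1]
    if box: u0,v0,u1,v1=box; im=im[v0:v1,u0:u1]
    if size: im=cv2.resize(im,size,interpolation=cv2.INTER_CUBIC)
    cv2.imwrite(f'pics/{n}.png',im)
E
python3 - <<'E'
from h import *
for n in ('top','side'):
    s=snap(n); save(n+'0',s); T=np.linalg.inv(s['world_to_cam']); print(n,T.round(2).tolist(),s['K'][0,0])
print(bot.state())
E
```

```text
pics
top [[-0.02, -1.0, 0.09, 366.05], [-1.0, 0.02, 0.0, -80.38], [-0.01, -0.09, -1.0, 1731.54], [0.0, 0.0, 0.0, 1.0]] 401.2570541498401
side [[-1.0, -0.05, 0.08, 420.91], [-0.09, 0.49, -0.87, 1159.95], [0.0, -0.87, -0.49, 826.89], [0.0, 0.0, 0.0, 1.0]] 385.56804427852734
{'clock': 0.1, 'joints': array([ 1.52570314e+00,  4.07773422e-02,  8.39535349e-02, -4.34320074e-04,
       -1.61548256e+00, -3.33696027e-01]), 'qvel': array([ 0.00081114, -0.00020921,  0.00360546,  0.00133667, -0.00079542,
       -0.00022313]), 'effort': array([-4.68348968e-03, -3.69348872e+01,  3.48281980e+01,  6.95165545e+00,
       -4.53425164e-03,  2.73536607e-06]), 'eef_pos': array([221.69414119, 557.24140965, 230.38269102]), 'ee_rot': array([ 3.14002379e+00, -8.46121962e-05, -3.78770069e-01]), 'wrist_force': array([ 0.74832846, -0.60984863,  0.42956519]), 'moment': array([ 0.03476043, -0.00862848,  0.01617133]), 'grip_force': 0.0, 'gripper_width': 85.17242552409891}
```

View pics/top0.png

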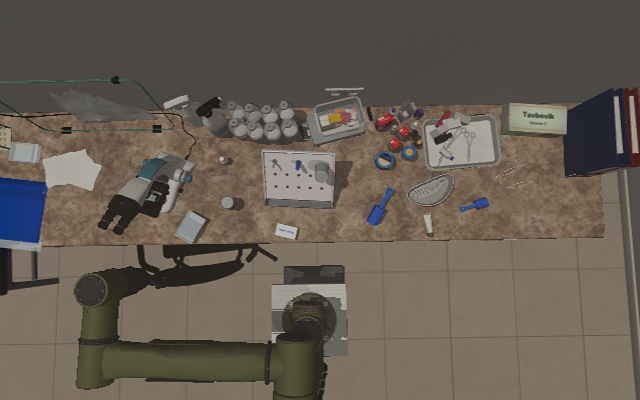

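View pics/side0.png

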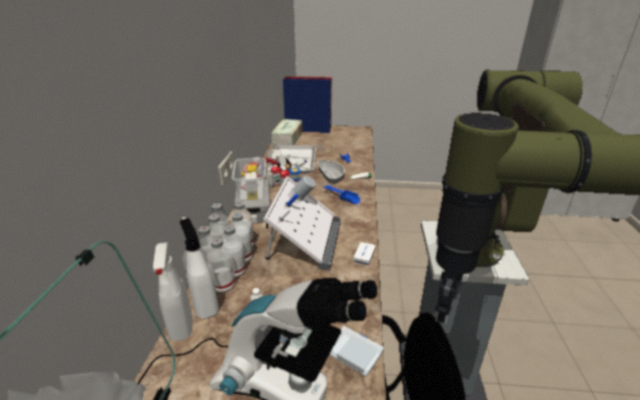

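Top view candidates: large blue scoop (381,207), small look-alike scoop (475,205); upturned beaker (228,203), white bottle (224,160), fixed beaker on rack (322,172); thin peg ~(277,163), blue peg ~(298,166). The larger scoop at (381,207) and the free beaker at (228,203) fit. I'll check this in one close crop.

```bash
python3 - <<'E'
from h import *
s=load('top'); 
im=s['pixels'][140:240,200:400,::-1]
cv2.imwrite('pics/crop1.png',cv2.resize(im,(800,400),interpolation=cv2.INTER_CUBIC))
W=cloud(s)
for n,(u,v) in dict(scoopEye=(391,191),scoop=(377,215),small=(480,204),beaker=(228,203),fixed=(322,172),bottle=(224,160),rackBL=(266,202),rackBR=(333,205),rackTL=(266,153),rackTR=(333,155),table=(350,220),dish=(430,190),carton=(286,231)).items(): print(n,W[v,u].round(0))
E
```

```text
scoopEye [ 538. -364.   -3.]
scoop [ 435. -299.    6.]
small [ 476. -747.   -3.]
beaker [492. 326.  71.]
fixed [594. -68. 218.]
bottle [678. 350.  47.]
rackBL [499. 178.   5.]
rackBR [ 481. -111.    1.]
rackTL [679. 152. 175.]
rackTR [ 667. -112.  174.]
table [ 416. -183.   -2.]
dish [ 539. -532.    3.]
carton [373.  90.  26.]
```

View pics/crop1.png

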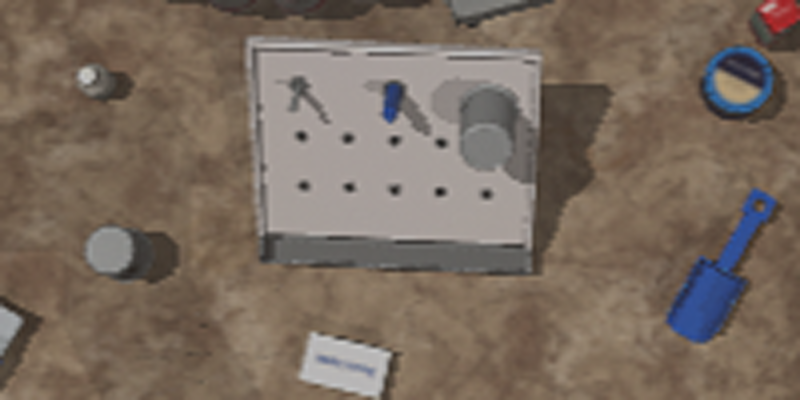

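The crop shows the big scoop (eye at crop 761,205; trough at 705,305), the beaker (113,250), thin peg (298,90), blue peg (393,100) and fixed beaker (488,120). Both choices hold. Next I'll move the wrist camera to view the rack, then the scoop and the beaker.

```bash
cat >> h.py <<'E'
def pose(Rm): return R.from_matrix(Rm).as_euler('xyz')
def toolR(z,y):
    z=np.array(z,float);z/=np.linalg.norm(z); y=np.array(y,float);y-=z*(y@z);y/=np.linalg.norm(y)
    return np.stack([np.cross(y,z),y,z],1)
E
python3 - <<'E'
from h import *
bot.servo_line([222,557,400],rate=250)
c,s_=np.cos(np.radians(40)),np.sin(np.radians(40))
n=np.array([-s_,-0.045*-s_,c]); yr=np.array([.045,1,0])
p=np.array([640,50,150])+n*230
for sg in (-1,1):
    o=pose(toolR(-n,sg*yr)); print(sg,p.round(),bot.ik(p,o))
o=pose(toolR(-n,-yr))
bot.reach(p,o)
s=snap('wrist'); np.savez('pics/wr_rack.npz',**s); save('rack',s)
st=bot.state(); print(st['clock'],st['joints'].round(2),st['eef_pos'],st['wrist_force'])
T=np.linalg.inv(s['world_to_cam']); print(T.round(2).tolist(),s['K'])
E
```

```text
-1 [492.  57. 326.] [ 0.88396382 -0.88026772 -0.73642834  0.56479678 -1.29603254  0.60305982]
1 [492.  57. 326.] [ 0.88396382 -0.88026772 -0.73642834  0.56479678 -1.29603254 -2.53853283]
3.0167 [ 0.88 -0.88 -0.74  0.56 -1.3   0.6 ] [492.28324771  57.20624782 326.53658043] [ 1.17216863  0.12386896 -0.52489132]
[[-0.04, -0.92, 0.38, 458.37], [-1.0, 0.04, -0.02, 58.22], [-0.0, -0.38, -0.92, 485.77], [0.0, 0.0, 0.0, 1.0]] [[300.22233653   0.         325.39109132]
 [  0.         300.22233653 198.6033567 ]
 [  0.           0.           1.        ]]
```

View pics/rack.png

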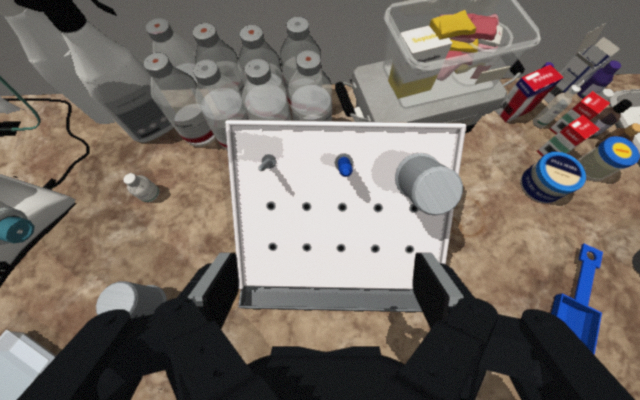

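The rack fills the view: thin peg tip (267,162), blue peg tip (345,166), fixed beaker (430,182), and the scoop at right (580,300). I'll fit the board plane and the pegs.

```bash
python3 - <<'E'
from h import *
s=dict(np.load('pics/wr_rack.npz')); W=cloud(s)
reg=np.zeros((400,640),bool); reg[195:280,250:400]=1
P=W[reg]; P=P[~np.isnan(P).any(1)]
for _ in range(6):
    c=P.mean(0); n=np.linalg.svd(P-c,full_matrices=False)[2][2]; n*=np.sign(n[2]); d=(P-c)@n; P=P[abs(d)<max(1.5,2*d.std())]
print('n',n,'c',c,len(P),d.std(),'slope',np.degrees(np.arccos(n[2])),'yaw',np.arctan2(-n[1],-n[0]))
ex=np.array([0,0,1])-n*n[2];ex/=np.linalg.norm(ex);ey=np.cross(n,ex)
H=(W-c)@n; X=(W-c)@ex; Y=(W-c)@ey
for nm,(u0,u1,v0,v1) in dict(thin=(250,290,140,185),blue=(325,365,140,190)).items():
    m=np.zeros((400,640),bool); m[v0:v1,u0:u1]=1
    for lo,hi in ((1.5,5),(8,20),(20,32),(32,44),(44,70)):
        k=m&(H>lo)&(H<hi)
        print(nm,lo,hi,k.sum(),np.nanmean(X[k]).round(1),np.nanmean(Y[k]).round(1),np.ptp(X[k]).round(1) if k.any() else '',np.ptp(Y[k]).round(1) if k.any() else '', np.nanmax(H[k]) if k.any() else '')
# rims: in-plane edges + enlarged crop
save('pegs',s,(220,110,480,220),(800,340))
np.savez('pics/rackfit.npz',n=n,c=c,ex=ex,ey=ey)
print(ex,ey)
# side camera top cam plane check
t=load('top'); Wt=cloud(t); Q=Wt[180:197,275:318].reshape(-1,3); print('top H', np.nanmedian((Q-c)@n))
k=(W[...,2]<30)&(W[...,0]<700); print('table z',np.nanmedian(W[...,2][k&(H<-40)]))
E
```

```text
n [-0.64180318  0.03978397  0.76583674] c [567.66870418  55.27235711  83.87689062] 12115 0.6582092053958926 slope 40.01851005944603 yaw -0.06190858766985304
thin 1.5 5 137 106.2 70.6 56.1 51.0 4.719422779590598
thin 8 20 16 108.1 70.1 4.8 5.3 18.359502908545895
thin 20 32 18 108.0 69.9 4.8 4.7 30.9497321735038
thin 32 44 20 108.2 70.1 4.9 6.6 43.96522579844734
thin 44 70 34 106.8 71.0 5.9 6.6 53.35861356905387
blue 1.5 5 134 108.0 -21.7 62.0 49.0 4.96363411780727
blue 8 20 20 111.6 -20.7 6.0 13.6 19.35387803852826
blue 20 32 25 111.6 -21.4 7.3 14.5 31.500496642517177
blue 32 44 27 111.5 -21.5 8.3 14.4 43.83022851472613
blue 44 70 159 107.1 -22.4 14.6 14.5 59.628044863575774
[ 0.76436961 -0.04738159  0.64303506] [6.18690493e-02 9.98084275e-01 3.46944695e-18]
top H 0.08638490217153609
table z 0.9262127422436492
```

View pics/pegs.png

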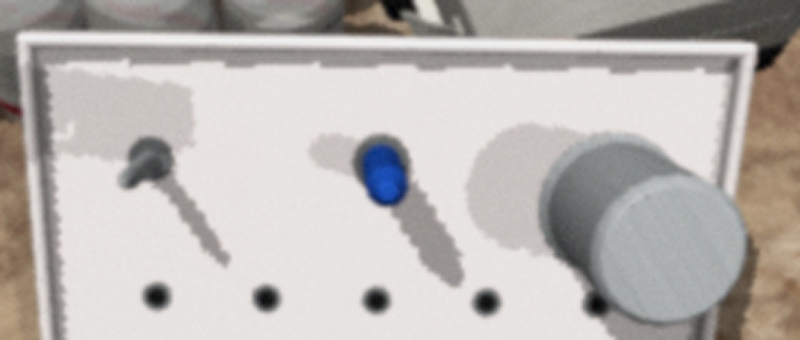

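```bash
python3 - <<'E'
from h import *
s=dict(np.load('pics/wr_rack.npz')); f=np.load('pics/rackfit.npz'); n,c,ex,ey=[f[k] for k in ('n','c','ex','ey')]
T=np.linalg.inv(s['world_to_cam']); K=s['K']
for nm,uv in dict(thincol=(269.1,161.1),bluecol=(343.5,161.8)).items():
    r=T[:3,:3]@np.linalg.inv(K)@[*uv,1]; o=T[:3,3]-c-3*n; t=-(o@n)/(r@n); p=o+t*r; print(nm,p@ex,p@ey)
def pr(p): q=s['world_to_cam'][:3]@[*p,1]; q=K@q; return (q[:2]/q[2]).round(1)
for nm,X,Y,L in (('thin',105.8,72.1,52),('blue',105.8,-22.9,58)): print(nm,pr(c+X*ex+Y*ey+3*n),pr(c+X*ex+Y*ey+L*n))
bot.servo_line(np.array(bot.state()['eef_pos'])+[-60,0,60],rate=250)
o=pose(toolR([0,0,-1],[np.sin(-.56),-np.cos(-.56),0]))
bot.reach([434,-298,230],o)
s=snap('wrist'); np.savez('pics/wr_scoop.npz',**s); save('scoop',s,(160,0,480,240),(800,600))
print(bot.state()['clock'],bot.state()['joints'].round(2))
W=cloud(s); hsv=cv2.cvtColor(s['pixels'],cv2.COLOR_RGB2HSV)
m=(abs(hsv[...,0].astype(int)-112)<12)&(hsv[...,1]>130)&(W[...,2]>10)&(W[...,2]<40)
nn,lab,stt,ce=cv2.connectedComponentsWithStats(m.astype(np.uint8)); print(stt[1:][stt[1:,4]>100],ce[1:][stt[1:,4]>100])
E
```

```text
thincol 105.80443311151144 71.09512898575902
bluecol 106.29583322710543 -22.809621787069503
thin [268.3 161.1] [259.7 169. ]
blue [343.6 162.2] [345.9 171.5]
5.0083 [-0.22 -0.16 -0.11  0.   -1.62  1.23]
[[ 295   50   48  148 2263]] [[317.59301812 113.79496244]]
```

View pics/scoop.png

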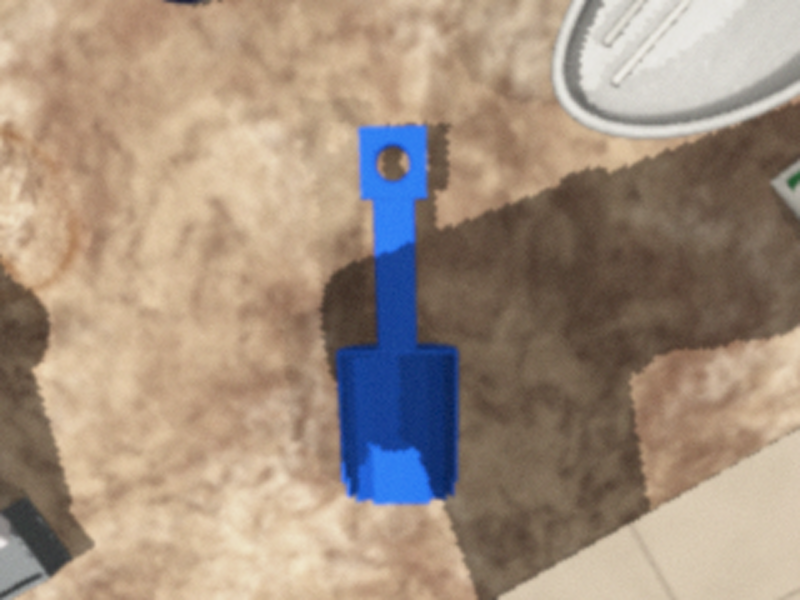

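The scoop lies straight in the crop: hole centre at crop (393,163) → px (317.2,65.2), handle root at (396,345) → px (318.4,138). I'll grasp it.

```bash
cat >> h.py <<'E'
def ray(s,uv,z):
    T=np.linalg.inv(s['world_to_cam']); r=T[:3,:3]@np.linalg.inv(s['K'])@[*uv,1]; return T[:3,3]+r*(z-T[2,3])/r[2]
E
python3 - <<'E'
from h import *
s=dict(np.load('pics/wr_scoop.npz')); W=cloud(s)
print('handle z',np.nanmedian(W[90:130,314:322,2]),'table',np.nanmedian(W[40:120,240:280,2]))
e=ray(s,(317.2,65.2),25.5); b=ray(s,(318.4,138),28); d=(e-b)[:2]; print(e,b,np.linalg.norm(d)); yaw=np.arctan2(d[1],d[0]); d/=np.linalg.norm(d)
g=e[:2]-41*d; print(g,yaw)
o=pose(toolR([0,0,-1],[d[1],-d[0],0]))
bot.set_gripper(50)
bot.reach([*g,110],o); bot.servo_line([*g,6],rate=100,until_force=8)
bot.set_gripper(0,40)
st=bot.state(); print(st['eef_pos'],st['gripper_width'],st['grip_force'],st['wrist_force'])
bot.servo_line([*g,230],rate=200)
s=snap('wrist'); np.savez('pics/wr_held.npz',**s); save('held',s,(220,60,420,210),(800,600))
st=bot.state(); print(st['clock'],st['eef_pos'],st['ee_rot'],st['gripper_width'],st['grip_force'],st['wrist_force'])
E
```

```text
handle z 28.714270532870103 table 0.834700929484768
[ 536.82545217 -352.27227293   25.5       ] [ 471.75735478 -312.47501307   28.        ] 76.27371231916767
[ 501.84889325 -330.87974325] -0.5489233040276977
[ 502.16721677 -331.00206537    6.46886508] 16.900852227072722 38.9502739906311 [1.0775274  0.46245939 2.15765884]
8.975 [ 501.39649391 -330.60841547  228.26921369] [ 3.14128016e+00  2.67343071e-03 -5.48934198e-01] 16.866223485222307 38.96946966648102 [ 0.1025808   0.52129512 -1.03844452]
```

View pics/held.png

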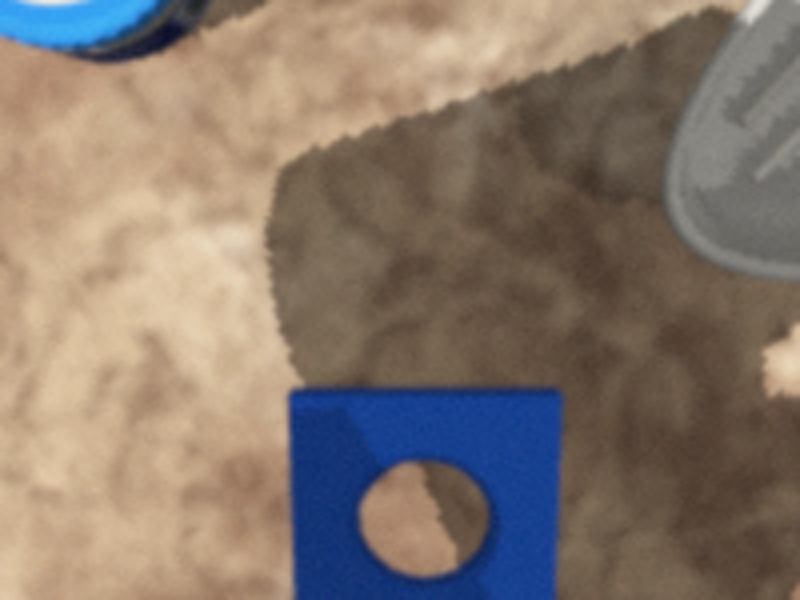

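The held view shows the tab, with hole centre at crop (426,519) → px (326.5,189.8). I'll get the eye position and tab tilt in the tool frame.

```bash
python3 - <<'E'
from h import *
s=dict(np.load('pics/wr_held.npz')); W=cloud(s)
st=bot.state(); Rt=R.from_euler('xyz',st['ee_rot']).as_matrix(); p=np.array(st['eef_pos'])
hsv=cv2.cvtColor(s['pixels'],cv2.COLOR_RGB2HSV)
m=(abs(hsv[...,0].astype(int)-112)<14)&(hsv[...,1]>110)&(W[...,2]>200)
m[:150]=0; m=cv2.erode(m.astype(np.uint8),np.ones((3,3)))>0
Q=(W[m]-p)@Rt; Q=Q[(abs(Q[:,1])<14)&(Q[:,0]>15)&(Q[:,0]<75)]
z0=np.median(Q[:,2])
for _ in range(4):
    A=np.c_[Q[:,0]-40,Q[:,1],np.ones(len(Q))]; k,*_=np.linalg.lstsq(A,Q[:,2],rcond=None); r=Q[:,2]-A@k; Q=Q[abs(r)<max(1.5,2*r.std())]
print('plane top z_tool = a(x-40)+b y+c',k,len(Q),r.std(),Q.min(0),Q.max(0))
T=np.linalg.inv(s['world_to_cam']); d=Rt.T@T[:3,:3]@np.linalg.inv(s['K'])@[326.5,189.75,1]; o=Rt.T@(T[:3,3]-p)
print('cam in tool',o)
zt=k[2]+2.5; print('eye tool',o+d*(zt-o[2])/d[2])
E
```

```text
plane top z_tool = a(x-40)+b y+c [ 9.21146776e-04  1.58759056e-03 -2.20893023e+01] 3873 0.5825282911687943 [ 15.0223407  -12.7976035  -23.60379633] [ 55.30649937  13.9855423  -20.5651752 ]
cam in tool [  75.98817085    0.60955362 -143.48695451]
eye tool [ 41.09295592   0.93485358 -19.58930227]
```

```bash
cat >> h.py <<'E'
f=np.load('pics/rackfit.npz'); n,c,ex,ey=[f[k] for k in ('n','c','ex','ey')]
thin=c+105.8*ex+71.6*ey; blue=c+105.8*ex-22.9*ey
RR=np.stack([ex,-ey,-n],1); OR=pose(RR)
E
python3 - <<'E'
from h import *
eye=np.array([41.1,0.9,-19.6])
tgt=lambda h: thin+h*n-RR@eye
for h in (160,80,26): print(h,tgt(h).round(),bot.ik(tgt(h),OR))
p=np.array(bot.state()['eef_pos'])
bot.servo_line([p[0]-60,p[1],400],rate=250)
bot.reach([430,0,420],OR)
bot.reach(tgt(160),OR)
bot.servo_line(tgt(70),rate=120)
s=snap('wrist'); np.savez('pics/wr_pre.npz',**s); save('pre',s,(200,90,440,270),(800,600))
st=bot.state(); print(st['clock'],st['eef_pos']-tgt(70),st['wrist_force'],st['grip_force'])
E
```

```text
160 [531. 130. 233.] [ 0.91499701 -0.70765158 -0.84617716  0.64469009 -1.0903919   0.3881753 ]
80 [583. 127. 172.] [ 0.77751328 -0.54289288 -0.86867717  0.68308794 -0.8605828   0.37651941]
26 [618. 125. 130.] [ 0.69120101 -0.41366838 -0.87039013  0.74123206 -0.70934048  0.34108355]
13.15 [0.09472824 0.41801176 1.44832817] [-0.56010887 -0.32735823 -0.10739091] 38.988343477249146
```

View pics/pre.png

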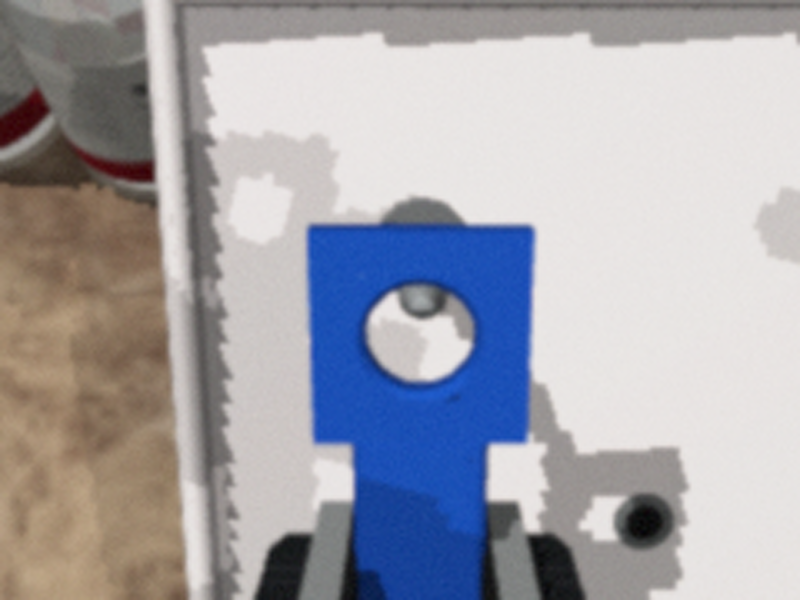

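The pre-insertion view shows the peg tip at crop (421,305) through the hole centred on (420,333). I'll compute the true lateral offset of the tip before descending.

```bash
python3 - <<'E'
from h import *
s=dict(np.load('pics/wr_pre.npz')); T=np.linalg.inv(s['world_to_cam'])
def hit(uv,h):
    r=T[:3,:3]@np.linalg.inv(s['K'])@[*uv,1]; o=T[:3,3]-thin-h*n; q=o-r*(o@n)/(r@n); return np.array([q@ex,q@ey])
print('tip',hit((326.3,181.5),52),'eye',hit((326.0,189.9),71)) 
E
```

```text
tip [0.22899933 0.4745314 ] eye [1.27589667 0.62222287]
```

```bash
python3 - <<'E'
from h import *
eye=np.array([41.1,0.9,-19.6])
tgt=lambda h: thin+h*n-RR@eye-0.7*ex
bot.servo_line(tgt(40),rate=60,until_force=12)
st=bot.state(); print(st['wrist_force'],(st['eef_pos']-tgt(0))@n)
print(bot.servo_line(tgt(24.5),rate=30,until_force=6))
st=bot.state(); print(st['wrist_force'],(st['eef_pos']-tgt(0))@n,st['clock'])
s=snap('wrist'); np.savez('pics/wr_in.npz',**s); save('in',s,(180,60,480,285),(800,600))
E
```

```text
[ 0.15067065 -0.16657247 -0.06053461] 39.97431312961076
False
[-1.95479078  0.86969283  0.77931801] 24.423341841709107 14.4667
```

View pics/in.png

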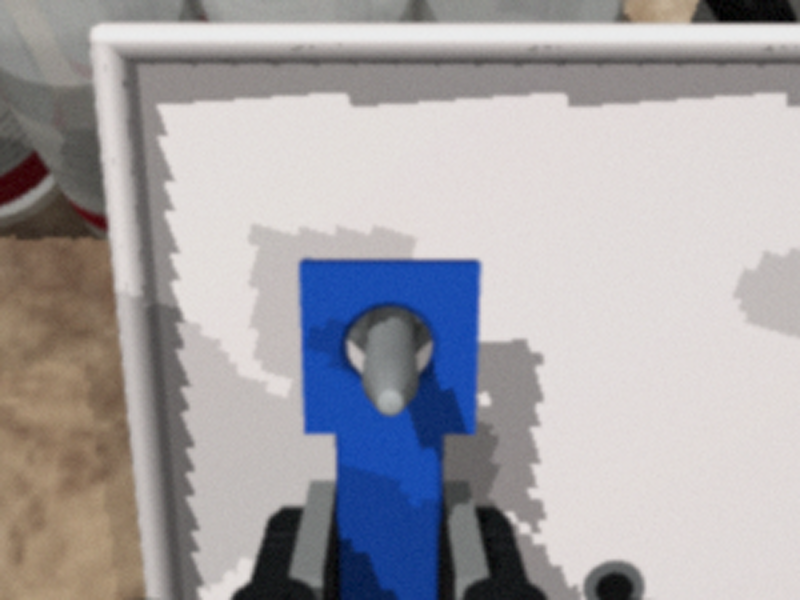

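The peg passes through the hole (tip at crop 390,400, hole 388,345). I'll press lightly, release, retreat and view the beaker.

```bash
python3 - <<'E'
from h import *
eye=np.array([41.1,0.9,-19.6])
tgt=lambda h: thin+h*n-RR@eye-0.7*ex
print(bot.servo_line(tgt(22.5),rate=20,until_force=5))
st=bot.state(); print(st['wrist_force'],(st['eef_pos']-tgt(0))@n)
bot.set_gripper(34); bot.hold(0.3)
bot.servo_line(tgt(110),rate=120)
p=tgt(190); bot.servo_line(p,rate=200)
s=snap('wrist'); np.savez('pics/wr_after.npz',**s); a=s
W=cloud(s); H=(W-c)@n; X=(W-thin)@ex; Y=(W-thin)@ey
hsv=cv2.cvtColor(s['pixels'],cv2.COLOR_RGB2HSV)
m=(abs(hsv[...,0].astype(int)-112)<14)&(hsv[...,1]>110)
k=m&(abs(Y)<12)&(X>-45)&(X<15)&(H>15)&(H<36); print('handle H',np.nanmedian(H[k]),'slope',np.polyfit(X[k],H[k],1),'Y slope',np.polyfit(X[k],Y[k],1),np.nanmin(X[k]),np.nanmax(X[k]))
k=m&(abs(Y)<35)&(X<-80)&(X>-165)&(H<36); print('trough',k.sum(),np.nanpercentile(H[k],[2,50,98]),np.nanmin(X[k]),np.nanmedian(Y[k]))
bot.set_gripper(85)
q=[400,320,300]; o=pose(toolR([0,0,-1],[0,-1,0]))
bot.reach([420,200,360],o)
bot.reach([450,326,250],o)
s=snap('wrist'); np.savez('pics/wr_beak.npz',**s)
cv2.imwrite('pics/two.png',np.hstack([cv2.resize(x['pixels'][:300,100:540,::-1],(400,273)) for x in (a,s)]))
st=bot.state(); print(st['clock'],st['joints'].round(2))
W=cloud(s); z=W[...,2]; D=np.hypot(W[...,0]-492,W[...,1]-326)
k=(z>65)&(z<85)&(D<50); Q=W[k]; zt=np.median(Q[:,2]); Q=Q[abs(Q[:,2]-zt)<2]
(cx,cy),r=cv2.minEnclosingCircle(Q[:,:2].astype(np.float32)); print('beaker',zt,Q.mean(0),(cx,cy),r,len(Q))
E
```

```text
False
[-5.2719105  -1.17979714  4.16419479] 23.004273063215667
handle H 27.736247637801775 slope [-1.66699879e-03  2.77194637e+01] Y slope [-0.03385629 -0.24924838] -44.975755312381054 10.352338665628457
trough 3148 [ 0.99243171  4.06820726 28.38536108] -163.16714689239097 0.37612298421891965
19.0417 [ 0.99 -0.08  0.01  0.   -1.65  0.58]
beaker 75.62927741412443 [498.11705627 329.72573736  75.6751109 ] (497.69281005859375, 329.7012634277344) 25.79368019104004 1835
```

View pics/two.png

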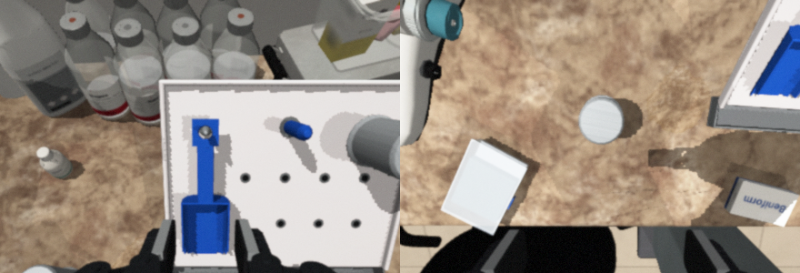

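Left half: the scoop hangs flat on the thin peg, with tab H 27.7 mm and trough floor ~1–4 mm. Right half: the beaker at (603,120) is free to grasp. I'll pick it up and bring it over the blue peg.

```bash
python3 - <<'E'
from h import *
o=pose(toolR([0,0,-1],[0,-1,0])); b=[497.9,329.7]
bot.reach([*b,120],o); bot.servo_line([*b,26],rate=120,until_force=10)
bot.set_gripper(0,60); st=bot.state(); print(st['eef_pos'],st['gripper_width'],st['grip_force'],st['wrist_force'])
z0=st['eef_pos'][2]
bot.servo_line([*b,300],rate=220)
print(bot.state()['wrist_force'],bot.state()['gripper_width'])
tgt=lambda h: blue+(h+z0)*n
bot.reach([400,180,400],OR)
bot.reach(tgt(150),OR)
bot.servo_line(tgt(75),rate=120)
st=bot.state(); print(st['clock'],st['eef_pos']-tgt(75),st['wrist_force'],st['gripper_width'])
bot.servo_line(tgt(10),rate=70,until_force=12)
st=bot.state(); print((st['eef_pos']-tgt(0))@n,st['wrist_force'])
print(bot.servo_line(tgt(-4),rate=25,until_force=8))
st=bot.state(); print((st['eef_pos']-tgt(0))@n,st['wrist_force'],st['clock'])
s=snap('wrist'); np.savez('pics/wr_b.npz',**s)
E
```

```text
[498.51579684 330.15581635  27.21014128] 52.507813419675784 63.077729903161526 [0.07657941 0.04201667 4.8014235 ]
[-0.08887686  0.64106794 -0.86501554] 52.71898933619259
25.0667 [0.05171362 0.72025979 1.08827067] [-0.83458711  0.50650553 -1.81877256] 52.715515918101836
10.427864960309854 [-0.005348    0.18404026 -0.86275762]
True
-1.1393157178406035 [-4.66813722  0.54802157  3.64420111] 26.6167
```

```bash
python3 - <<'E'
from h import *
p=np.array(bot.state()['eef_pos'])+0.8*n
bot.servo_line(p,rate=20)
print(bot.servo_line(p-19*ex,rate=25,until_force=7))
st=bot.state(); q=np.array(st['eef_pos']); print((q-p)@ex,(q-p)@n,st['wrist_force'])
bot.servo_line(q+0.5*ex-1.2*n,rate=20,until_force=8); print(bot.state()['wrist_force'])
bot.set_gripper(72); bot.hold(0.4)
q=np.array(bot.state()['eef_pos'])
bot.servo_line(q+90*n,rate=120); bot.servo_line(q+170*n-30*ex,rate=200)
bot.hold(0.3)
s=snap('wrist'); np.savez('pics/wr_fin.npz',**s); save('fin',s,(140,40,540,340),(800,600))
W=cloud(s); H=(W-c)@n; X=(W-blue)@ex; Y=(W-blue)@ey
k=(H>66)&(H<90)&(abs(Y)<45)&(abs(X)<60); print('base H',np.nanmedian(H[k]),np.linalg.lstsq(np.c_[X[k],Y[k],np.ones(k.sum())],H[k],rcond=None)[0],'ctr',np.median(X[k]),np.median(Y[k]),k.sum())
print(bot.state()['clock'],bot.state()['wrist_force'])
E
```

```text
True
-15.554038855979272 1.0288424260826758 [0.48523078 0.54590024 1.89610732]
[1.36737445 0.43060947 0.90985063]
base H 75.5219733374321 [1.64544705e-03 5.00790389e-03 7.52881604e+01] ctr -14.164416965197276 0.5975882651513573 2738
30.3833 [ 0.43443305 -0.61301178  0.98392229]
```

View pics/fin.png

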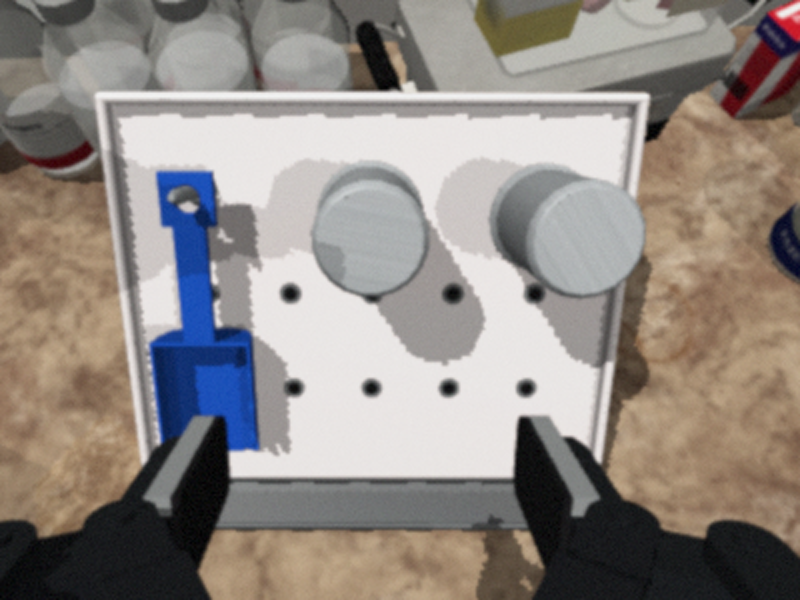

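The beaker is seated on the blue peg (base at 370,235). The scoop still hangs (hole at 187,200). I'll check the scoop's flatness numerically, then hand in.

```bash
python3 - <<'E'
from h import *
for f_ in ('wr_after','wr_fin'):
    s=dict(np.load(f'pics/{f_}.npz')); W=cloud(s); H=(W-c)@n; X=(W-thin)@ex; Y=(W-thin)@ey
    hsv=cv2.cvtColor(s['pixels'],cv2.COLOR_RGB2HSV); m=(abs(hsv[...,0].astype(int)-112)<14)&(hsv[...,1]>110)&(abs(Y)<40)
    k=m&(X>-70)&(X<15)&(H>15)&(H<36); print(f_,'handle',np.polyfit(X[k],H[k],1),np.polyfit(X[k],Y[k],1),np.nanmax(X[k]))
    k=m&(X<-90)&(X>-150)&(H<8)&(abs(Y)<18); print('floor',np.nanmedian(H[k]),np.linalg.lstsq(np.c_[X[k]+120,Y[k],np.ones(k.sum())],H[k],rcond=None)[0])
    k=(abs(X)<10)&(abs(Y)<10)&(H>33); print('peg pts',k.sum(),np.nanmax(H[k]) if k.any() else None)
s=dict(np.load('pics/wr_fin.npz')); save('fin2',s,(200,100,280,160),(800,600))
E
```

```text
wr_after handle [-2.11910332e-03  2.77256066e+01] [0.00224808 0.86612006] 10.356315247567048
floor 2.3378805357032277 [-1.72760839e-03 -1.63582497e-02  2.50289965e+00]
peg pts 73 53.71993418796289
wr_fin handle [-3.21066743e-03  2.77670489e+01] [-0.00374724  0.05786096] 10.37563251766082
floor 2.4358079529077816 [ 9.99303384e-04 -1.07605815e-02  2.57252265e+00]
peg pts 79 52.94485130414736
```

View pics/fin2.png

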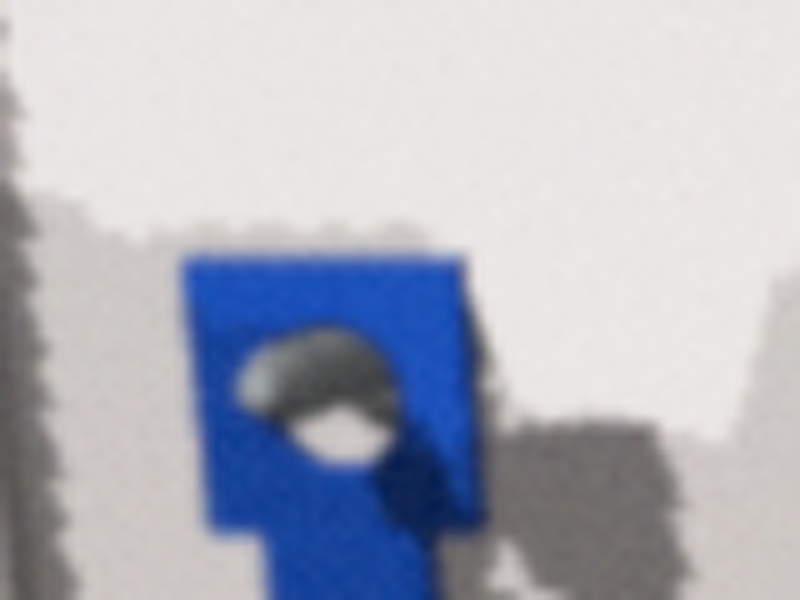

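The peg (tip at crop 258,385) stands through the hole, bearing on its upper edge, and the scoop lies flat. I'll hand in.

```bash
python3 -c "
from cell import bot
print(bot.job_done())"
```

```text
the job is handed in; nothing more can be done
None
```

The larger blue scoop hangs flat on the thin peg and the beaker sits mouth down over the blue peg with its rim on the board; I handed the job in at about 30 s on the robot's clock.

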